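# Lay out the coffee board beside sugar and milk

### The job

Lay out the wooden serving board for the next coffee: stand the small espresso cup in the middle of the coaster next to the sugar jar and the tall cup in the middle of the coaster next to the milk pitcher, both upright, with the dosing ring lying flat and centred on top of the tall cup. Lift the bean vial out of its block and stand it upright in the middle of the small coaster behind the cups. Leave the sugar jar and the milk pitcher standing where they are.

Things in the scene. Friction and masses are not known exactly. Their poses are not given: they have to be found in the camera images.
- espresso_cup: Smallest of four loose matte black ceramic cups on a round wooden turntable (270 mm across, top 22 mm above the work surface; it does not turn; cups in a square about 120 mm apart, places swapped at each start). Straight sides, no handle, 52 mm across, 55 mm high, open top, wall 4 mm, about 0.12 kg. Origin: centre of its underside; z up.
- tall_cup: The tall one of the four black cups on the turntable: straight-sided, without handle, 64 mm across, 90 mm high, open top, wall 4.5 mm, about 0.24 kg. Origin: centre of its underside; z up. (The other two cups, alike, wide and flared, 84 mm across the rim, 60 mm high, are not needed.)
- dosing_ring: Loose plain aluminium ring lying on the work surface between the turntable and the board: 68 mm outside, 51 mm inside, 24 mm high, both faces alike, 0.07 kg. On the tall cup it just rests on the rim, nothing locates it. A steel tamper (50 mm across, 64 mm high) stands between ring and vial block, 30 mm or more clear of the ring. Origin: centre of its underside; z its axis, up.
- vial: Clear glass vial of coffee beans with an aluminium cap: a plain cylinder 28 mm across, 110 mm high, about 0.07 kg, flat foot. It starts upright in a round well of the vial block, 31 mm wide and 65 mm deep, so only its upper 45 mm stick out and it must rise 65 mm to come free. Origin: centre of its underside; z up, towards the cap.
- vial_block: Fixed light wooden block, 60 x 100 mm and 75 mm high, lying between the turntable and the serving board, with two wells 44 mm apart along its y axis; one (at y = -22 mm) holds the vial, the other is empty. Origin: centre of its underside; z up. The dosing ring and the block change places at random.
- sugar_jar: Closed clear glass jar of white sugar with a flat steel lid, 70 mm across, 86 mm high, 0.42 kg, loose, standing on the serving board at one end of the row (which end varies); not to be moved. Origin: centre of its underside.
- milk_pitcher: Open steel milk pitcher, 74 mm across, 88 mm high, with a wire handle reaching 64 mm from its axis along its -x (towards the robot) and a spout along +x, 0.34 kg, loose, standing at the other end of the row; not to be moved. Origin: centre of its underside.
- coaster_a: Fixed round cork coaster, 80 mm across, 5 mm thick, on the serving board (dark wood, 220 x 390 mm, 12 mm thick, long side within 12 degrees of the y axis). coaster_a (more negative y) and coaster_b lie 95 mm apart in line between jar and pitcher, each about 95 mm from one and 190 mm from the other. Origin: centre of its underside; z up.
- coaster_b: Fixed round cork coaster like coaster_a (80 mm across, 5 mm thick), the one at the more positive y of the two. Origin: centre of its underside.
- coaster_back: Fixed smaller round cork coaster, 60 mm across, 5 mm thick, on the serving board behind the other two (farther from the robot): 95 mm behind the midpoint between them. Origin: centre of its underside.
Mind the look-alikes: they are no part of the job. Leave any purple look-alike of the tall_cup alone. What is shaped like the vial but green is not meant.

How it is judged:
By the outcome, as a careful person would: the job done as asked, in the order asked, and still so for the second after the job is handed in, with the robot touching nothing.
It also fails if it takes over 128 s, if anything falls off the work surface, if the arm or the gripper's body presses on something with over 40 N, if the wrist force passes 120 N, or if a joint passes its speed limit or range.

### The arm

A 6-joint arm with a two-finger parallel gripper is mounted at the origin on the work surface. World frame = base frame: x ahead of the robot, y to its left, z up, the work surface at z = 0. Lengths are in m, angles in rad, forces in N, time in s.
With the tool pointing down it reaches from about 0.275 to 0.775 m from the base axis. Payload 14.6 kg.
Tool frame: the origin (TCP) lies midway between the tips of the shut fingers; the grasp point (between the pads) lies 19 mm behind it; z points along the fingers, y is the line along which they close (so a half turn about z gives the same grasp; the last joint's range is limited). The gripper opens to 85 mm and grips with 20 to 120 N. Pads are 22 mm wide; open, the fingers measure 114 mm over their backs; the gripper's body (76 mm by 85 mm) begins 54 mm behind the grasp point. The pads swing forward as they close: fully open they stand 13 mm farther back than shut.
Start: joints at [-1.348, 0.263, -0.048, 1.259, 0, 1.415], TCP at [0.194, -0.488, 0.231] pointing down, gripper open.
Joint ranges: [-2.65, 2.65], [-0.89, 1.7], [-1.18, 1.37], [-2.13, 2.11], [-1.35, 1.29], [-3.14, 3.14]. Speed limits (rad/s): [1.89, 1.89, 2.57, 2.79, 3.14, 3.14].

### API

Orientations are given as a rotation vector (axis times angle).
In Python, from cell import bot gives the robot as it stands.
- The arm moves only by the shell command python3 -m creep 'ROWS'. ROWS is JSON, a list of rows, each an object with "travel": the shift along the world's x, y, z in mm, a list of three; "dr": the turn, a rotation vector about the world's x, y, z in degrees, a list of three; "hand": the opening, from -1 (shut) to 1 (fully open). A call has 1 to 20 rows; each row is the pose to reach, as a shift and turn from the pose commanded when the call began; what a row does not reach only later rows make up. A row lasts 1/8 s, in which the tool goes at most 62.5 mm and 10.7 degrees, less where a joint would pass 70% of its speed; a pose out of reach is approached as far as the arm can. A call with a gripper value outside its range is refused whole. The fingers move at their own pace and stop on an object; the grip force is fixed at half the most. Time passes only in rows, so rows that repeat a pose let the fingers close. It gives the time, the measured TCP pose, the force, the opening and the grip force at its end, in the units of the state.
- bot.sense(): the state, without advancing time (a new reading comes with each control period).
- bot.read_camera(name): name is "scene" or "top" or "wrist"; returns (picture, depth): 480x640x3 uint8, red, green, blue; 480x640 float32, m along the optical axis (not along the pixel's ray), 0 where there is no reading.
- bot.camera_info(name): a dict with "mtx" (3x3 intrinsics, pixels), "R" (3x3) and "t" (3): a world point X has camera coordinates R X + t. Camera axes: x right, y down, z forward; pixel columns grow to the right and rows downward; lengths in m; the calibration is good to about 2 mm. The wrist camera is an equidistant fisheye: a pixel r from the principal point sees the ray r / f radians off the axis. A picture is of the moment at which its call begins: read the wrist's pose just before it. camera_info takes no time and is no camera call; for the wrist camera it gives the pose at the moment of the call.
- bot.finish_job(): hands the job in; it is judged then, once.
Trained networks look in the newest picture that a camera, given by its name, has taken for a name from the list of things; names that differ only in an ending like _2 or _b are one class to them, and where a whole thing is asked for, a point or a joint stands for the part that bears it (a point fixed in the world has none). Each returns a list of dicts, best first, with "conf" (0 to 1); they miss things now and then, are a little off and sometimes report something else, mostly with a low value. They report only what shows in the picture. A call takes as long as a camera call. They do not tell look-alikes from the thing itself.
- bot.find_in(camera, name): "extent" ([centre column, centre row, width, height] in pixels, round what is visible of it).
- bot.regions_of(camera, name): "region" (480x640 bool, what is visible of it) and "extent" ([centre column, centre row, width, height] in pixels, round what is visible of it).
The state is a dict: "clock": time; "joint_pos": joint angles; "joint_vel": joint speeds; "joint_efforts": joint torques, N m; "ee_pos": TCP position; "tool_rot": TCP orientation; "ft_force": force on the tool from outside, world axes, zero at the start; "torque": the same for the moment, N m; "width": finger opening in m; "gripper_force": force on a finger pad.
Only numpy, scipy, OpenCV 4.12 (cv2) and the standard library are available. Lean on these libraries where they do the work, as an engineer would, in place of code of your own. Each camera call takes 0.05 s, during which the arm holds its last target. There are 200 camera calls.

## Working session

There is one attempt and no reset: what is moved stays moved. The work goes in short steps, Python scripts to look and compute and a shell command to move; the robot and the scene stay as the last step left them, time stands still between calls to the robot, and variables do not carry over. Pictures are saved under pics/ and viewed, at most 14 in all, crops included, and the job is handed in when it is done.

```bash
ls; mkdir -p pics
python3 - <<'E'
from cell import bot
import cv2
for c in("scene","top"):
    p,d=bot.read_camera(c); cv2.imwrite(f"pics/{c}0.png",p[:,:,::-1])
    i=bot.camera_info(c); print(c,i["mtx"],i["R"],i["t"])
s=bot.sense();print(s)
E
```

```text
pics
scene [[435.79306734   0.         315.89958102]
 [  0.         435.79306734 238.37400774]
 [  0.           0.           1.        ]] [[-0.78763533  0.61590246 -0.01716827]
 [ 0.48200871  0.59857265 -0.63982684]
 [-0.38379447 -0.51222548 -0.76832732]] [ 0.40509874 -0.20651844  1.1826778 ]
top [[591.68051625   0.         323.81980932]
 [  0.         591.68051625 232.6832865 ]
 [  0.           0.           1.        ]] [[-0.00954417 -0.99995076 -0.00271721]
 [-0.99525394  0.00976244 -0.09682094]
 [ 0.0968427   0.00178024 -0.99529811]] [0.01652962 0.52354171 1.59374054]
{'clock': 0.1, 'joint_pos': array([-1.34831154e+00,  2.63447816e-01, -4.88467061e-02,  1.25938169e+00,
        8.22716572e-06,  1.41550797e+00]), 'joint_vel': array([-0.00171286, -0.00139689,  0.00134107,  0.00018129,  0.00048246,
        0.00018768]), 'joint_efforts': array([ 3.99426455e-03, -6.38580537e+01,  3.85062218e+01,  1.00959613e-02,
       -6.94915366e-05,  1.72416833e-05]), 'ee_pos': array([ 0.19359903, -0.4877544 ,  0.23089714]), 'tool_rot': array([-3.08485197e+00, -5.89717184e-01,  3.35030096e-05]), 'ft_force': array([-0.15116332, -0.27078322, -0.08325755]), 'torque': array([-0.00025958,  0.00853352,  0.00123454]), 'gripper_force': 0.0, 'width': 0.08514480696885295}
```

View pics/top0.png

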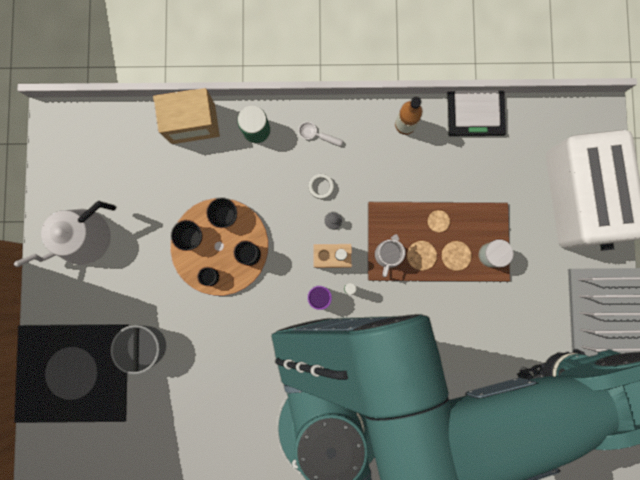

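View pics/scene0.png

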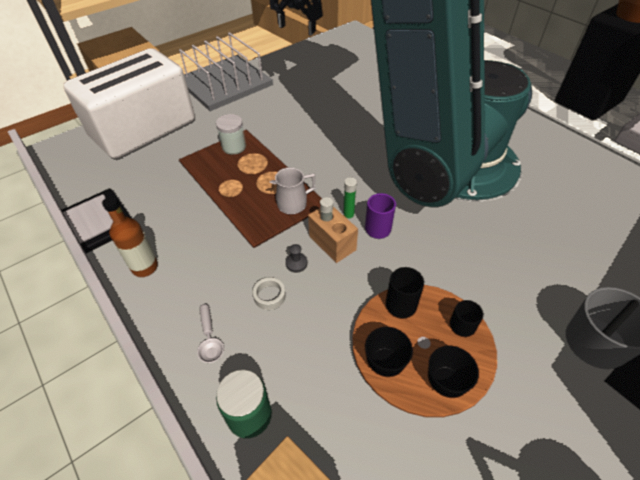

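The top view (col,row) shows these things:
- **Tall cup candidates:** black straight-sided at (248,253) and purple at (319,297). The black one on the turntable is meant.
- **Espresso cup:** the smallest black cup, at (208,276). The flared cups at (222,212) and (187,235) are not needed.
- **Vial candidates:** clear with aluminium cap in the block at (341,255), and green free-standing at (351,289). The one in the block is meant.
- **Ring and tamper:** ring at (321,186), tamper at (334,220).
- **Board:** pitcher at (390,253), coaster_b at (422,256) for the tall cup, coaster_a at (456,256) for the espresso cup, coaster_back at (438,221), jar at (496,254).

The scene view agrees.

```bash
cat > h.py <<'E'
from cell import bot
import numpy as np, cv2
from scipy.optimize import least_squares
def cloud(c):
    i=bot.camera_info(c); s=bot.sense(); p,d=bot.read_camera(c); K,R,t=i["mtx"],i["R"],i["t"]
    v,u=np.mgrid[:480,:640]; x=(u-K[0,2])/K[0,0]; y=(v-K[1,2])/K[1,1]
    if c=="wrist":
        r=np.hypot(x,y)+1e-9; k=np.tan(np.minimum(r,1.4))/r; x=x*k; y=y*k
    X=np.stack([x*d,y*d,d],-1); W=(X-t)@R
    W[d<=0]=np.nan
    return p,d,W
def region(c,name,n=0):
    return [(r["conf"],np.round(r["extent"]),r["region"]) for r in bot.regions_of(c,name)]
def circ(P,r=None,c0=None):
    P=P[:,:2]; c0=P.mean(0) if c0 is None else c0
    if r: f=lambda q:np.hypot(*(P-q[:2]).T)-r; q0=c0
    else: f=lambda q:np.hypot(*(P-q[:2]).T)-q[2]; q0=[*c0,.03]
    return least_squares(f,q0,loss="soft_l1",f_scale=.002).x
E
python3 - <<'E'
from h import *
W={};pic={}
for c in("top","scene"): pic[c],_,W[c]=cloud(c)
def top(c,px,rad,zlo,zhi):
    w=W[c]; i,j=px[1],px[0]
    P=w[i-25:i+26,j-25:j+26].reshape(-1,3)
    P=P[(P[:,2]>zlo)&(P[:,2]<zhi)]
    return P
for n,px,zl,zh,r in [("esp",(208,276),.068,.085,.024),("tall",(248,253),.103,.12,.03),("ring",(321,186),.017,.03,.03),("vial",(341,255),.105,.13,None),("block",(333,256),.065,.085,None),("jar",(496,254),.09,.105,None),("green",(351,289),.09,.12,None),("purple",(319,297),.08,.1,.03),("pitch",(390,253),.09,.105,None),("tamper",(334,220),.055,.07,None)]:
    P=top("top",px,r,zl,zh)
    if len(P)<5: print(n,len(P));continue
    mm=(P.min(0)+P.max(0))/2
    print(n,len(P),"mid",mm.round(4),"ext",np.ptp(P,0).round(3),"mean",P.mean(0).round(4))
for n in("coaster_a","coaster_back"):
    for cf,e,m in region("top",n):
        P=W["top"][m]; P=P[np.isfinite(P[:,0])]; print(n,round(cf,2),e,P.mean(0).round(4),np.ptp(P,0).round(3))
a=cv2.resize(pic["top"][160:320,150:310],(600,600),interpolation=3)
cv2.imwrite("pics/c1.png",cv2.resize(pic["top"][170:310,160:370],(800,533),interpolation=3)[:,:,::-1])
# rough world at px
for px in((208,276),(248,253),(422,256),(456,256),(438,221)): print(px,W["top"][px[1],px[0]].round(3))
E
```

```text
esp 100 mid [0.4072 0.3222 0.0764] ext [0.048 0.051 0.017] mean [0.4067 0.3223 0.0756]
tall 143 mid [0.4674 0.2159 0.1111] ext [0.063 0.062 0.015] mean [0.4677 0.2162 0.1107]
ring 206 mid [0.6548 0.0195 0.0235] ext [0.065 0.064 0.013] mean [0.6556 0.02   0.0236]
vial 92 mid [ 0.4591 -0.0311  0.1198] ext [0.026 0.023 0.015] mean [ 0.4597 -0.0309  0.1198]
block 658 mid [ 0.4597 -0.0084  0.0747] ext [0.06  0.099 0.019] mean [ 0.4592 -0.0081  0.0743]
jar 543 mid [ 0.4593 -0.4436  0.0975] ext [0.068 0.069 0.015] mean [ 0.4599 -0.4434  0.0974]
green 106 mid [ 0.3569 -0.0301  0.1043] ext [0.056 0.075 0.029] mean [ 0.3691 -0.0481  0.1071]
purple 125 mid [0.3496 0.0268 0.0896] ext [0.062 0.06  0.016] mean [0.3488 0.0271 0.0893]
pitch 151 mid [ 0.4593 -0.1618  0.0975] ext [0.098 0.066 0.014] mean [ 0.4699 -0.1666  0.098 ]
tamper 63 mid [ 0.5285 -0.0101  0.0625] ext [0.085 0.085 0.015] mean [ 0.5524 -0.0114  0.0599]
coaster_a 0.68 [421. 255.  30.  28.] [ 0.4606 -0.2541  0.0166] [0.077 0.079 0.023]
coaster_a 0.57 [455. 255.  27.  31.] [ 0.4594 -0.3495  0.0164] [0.077 0.081 0.022]
coaster_back 0.89 [438. 219.  22.  19.] [ 0.5544 -0.3028  0.0166] [0.054 0.058 0.023]
(208, 276) [0.408 0.327 0.026]
(248, 253) [0.469 0.218 0.034]
(422, 256) [ 0.457 -0.255  0.026]
(456, 256) [ 0.457 -0.351  0.011]
(438, 221) [ 0.554 -0.304  0.014]
```

View pics/c1.png

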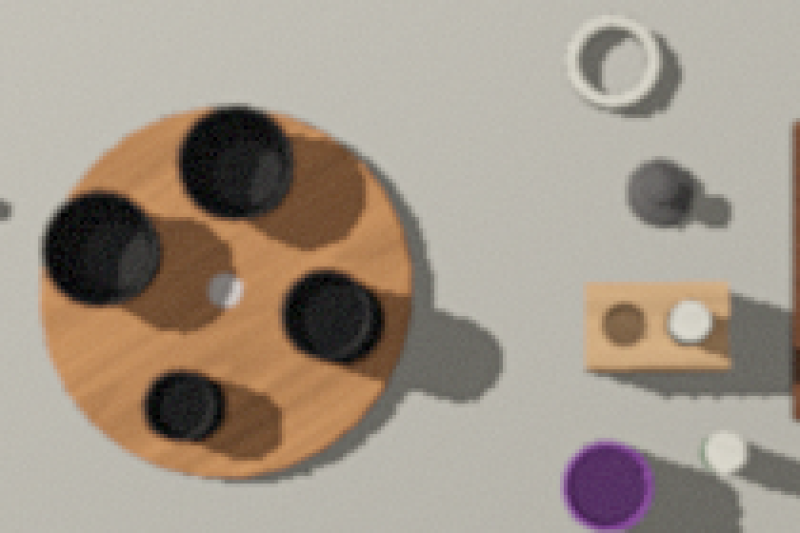

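The crop confirms espresso (184,405), tall cup (332,317) and the capped vial in the block (690,320). The purple cup (607,485) and green vial (725,450) stay untouched. Moving above the espresso cup, closing axis turned to world x.

```bash
python3 -m creep '[{"travel":[80,60,0],"dr":[0,0,10],"hand":1},{"travel":[150,100,0],"dr":[0,0,20],"hand":1},{"travel":[200,140,0],"dr":[0,0,30],"hand":1},{"travel":[226,188,0],"dr":[0,0,40],"hand":1},{"travel":[226,250,0],"dr":[0,0,50],"hand":1},{"travel":[226,310,0],"dr":[0,0,60],"hand":1},{"travel":[226,370,0],"dr":[0,0,68.35],"hand":1},{"travel":[226,430,0],"dr":[0,0,68.35],"hand":1},{"travel":[226,490,0],"dr":[0,0,68.35],"hand":1},{"travel":[226,550,0],"dr":[0,0,68.35],"hand":1},{"travel":[226,610,0],"dr":[0,0,68.35],"hand":1},{"travel":[226,670,-10],"dr":[0,0,68.35],"hand":1},{"travel":[220,730,-20],"dr":[0,0,68.35],"hand":1},{"travel":[215,780,-30],"dr":[0,0,68.35],"hand":1},{"travel":[213.5,809.8,-30],"dr":[0,0,68.35],"hand":1},{"travel":[213.5,809.8,-30],"dr":[0,0,68.35],"hand":1},{"travel":[213.5,809.8,-30],"dr":[0,0,68.35],"hand":1},{"travel":[213.5,809.8,-30],"dr":[0,0,68.35],"hand":1},{"travel":[213.5,809.8,-30],"dr":[0,0,68.35],"hand":1}]'
python3 - <<'E'
from h import *
s=bot.sense();print(s["joint_pos"],s["tool_rot"],s["ee_pos"])
p,d,W=cloud("wrist"); cv2.imwrite("pics/w1.png",p[:,:,::-1])
for n in("espresso_cup","tall_cup"):
  for cf,e,m in region("wrist",n):
    P=W[m];P=P[np.isfinite(P[:,0])]; z=.077 if n[0]=="e" else .112
    T=P[np.abs(P[:,2]-z)<.004]
    print(n,round(cf,2),e,P.max(0).round(3),len(T),circ(T).round(4) if len(T)>9 else None, ((T.min(0)+T.max(0))/2).round(4) if len(T) else 0)
E
```

```text
clock: 2.68
ee_pos: [0.4074, 0.3211, 0.2015]
tool_rot: [2.223, 2.22, 0.001]
ft_force: [-0.5, 0.1, 0.9]
width: 0.0855
gripper_force: 0.0
[ 5.10218905e-01  2.63132359e-01 -1.29911846e-01  1.17739307e+00
 -4.47022200e-05  2.08239346e+00] [2.22287244e+00 2.21981090e+00 5.23818970e-04] [0.40743082 0.32105369 0.20152284]
espresso_cup 0.59 [322. 224.  67.  71.] [0.43  0.348 0.079] 1022 [0.4053 0.322  0.0235] [0.405  0.3221 0.0761]
tall_cup 0.97 [396. 345.  83. 114.] [0.496 0.31  0.22 ] 1168 [0.465  0.2162 0.0292] [0.465  0.2156 0.1107]
```

View pics/w1.png

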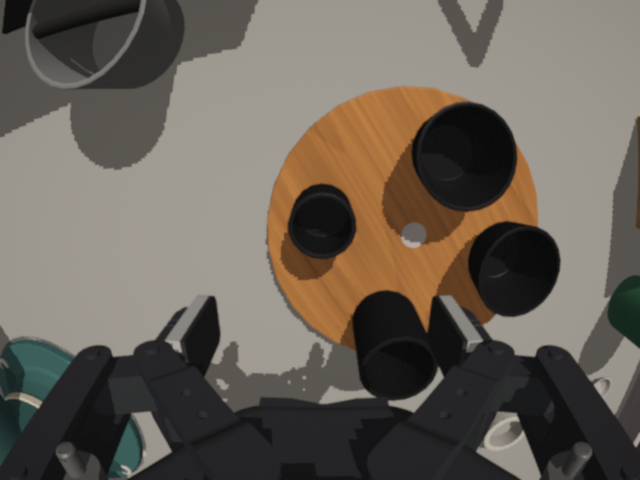

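The wrist view shows the espresso cup at (322,224) and the tall cup at (396,345). The wrist and top measurements agree within 2 mm, so I'm descending and gripping.

```bash
python3 -m creep '[{"travel":[-1,0,-50],"dr":[0,0,0],"hand":1},{"travel":[-1,0,-100],"dr":[0,0,0],"hand":1},{"travel":[-1,0,-140],"dr":[0,0,0],"hand":1},{"travel":[-1,0,-155],"dr":[0,0,0],"hand":1},{"travel":[-1,0,-165],"dr":[0,0,0],"hand":1},{"travel":[-1,0,-165],"dr":[0,0,0],"hand":1},{"travel":[-1,0,-165],"dr":[0,0,0],"hand":1},{"travel":[-1,0,-165],"dr":[0,0,0],"hand":0.3},{"travel":[-1,0,-165],"dr":[0,0,0],"hand":0},{"travel":[-1,0,-165],"dr":[0,0,0],"hand":-1},{"travel":[-1,0,-165],"dr":[0,0,0],"hand":-1},{"travel":[-1,0,-165],"dr":[0,0,0],"hand":-1},{"travel":[-1,0,-165],"dr":[0,0,0],"hand":-1},{"travel":[-1,0,-165],"dr":[0,0,0],"hand":-1},{"travel":[-1,0,-165],"dr":[0,0,0],"hand":-1}]'
```

```text
clock: 4.7
ee_pos: [0.4063, 0.322, 0.037]
tool_rot: [2.221, 2.221, 0.001]
ft_force: [-1.8, -1.0, 10.1]
width: 0.0507
gripper_force: 61.8
```

```bash
python3 -m creep '[{"travel":[0,0,10],"dr":[0,0,0],"hand":-1},{"travel":[0,0,50],"dr":[0,0,0],"hand":-1},{"travel":[0,0,100],"dr":[0,0,0],"hand":-1},{"travel":[0,-10,145],"dr":[0,0,0],"hand":-1},{"travel":[5,-50,165],"dr":[0,0,0],"hand":-1},{"travel":[10,-100,165],"dr":[0,0,0],"hand":-1},{"travel":[15,-150,165],"dr":[0,0,0],"hand":-1},{"travel":[20,-200,165],"dr":[0,0,0],"hand":-1},{"travel":[25,-250,165],"dr":[0,0,0],"hand":-1},{"travel":[30,-300,165],"dr":[0,0,0],"hand":-1},{"travel":[35,-350,165],"dr":[0,0,0],"hand":-1},{"travel":[40,-400,165],"dr":[0,0,0],"hand":-1},{"travel":[45,-450,165],"dr":[0,0,0],"hand":-1},{"travel":[50,-500,165],"dr":[0,0,0],"hand":-1},{"travel":[53.5,-550,165],"dr":[0,0,0],"hand":-1},{"travel":[53.5,-600,165],"dr":[0,0,0],"hand":-1},{"travel":[53.5,-640,165],"dr":[0,0,0],"hand":-1},{"travel":[53.5,-671,165],"dr":[0,0,0],"hand":-1},{"travel":[53.5,-671,165],"dr":[0,0,0],"hand":-1},{"travel":[53.5,-671,165],"dr":[0,0,0],"hand":-1}]'
python3 - <<'E'
from h import *
p,d,W=cloud("wrist"); cv2.imwrite("pics/w2.png",p[:,:,::-1]); print(bot.sense()["ee_pos"])
for n in("coaster_a","coaster_back","espresso_cup"):
  for cf,e,m in region("wrist",n):
    P=W[m];P=P[np.isfinite(P[:,0])]
    k=cv2.findContours(m.astype(np.uint8),0,1)[0]; 
    if n[0]=="c": P=P[np.abs(P[:,2]-.017)<.006]
    print(n,round(cf,2),e,((P.min(0)+P.max(0))/2).round(4),np.ptp(P,0).round(3))
E
```

```text
clock: 7.2
ee_pos: [0.4595, -0.3486, 0.2015]
tool_rot: [-2.221, -2.221, -0.0]
ft_force: [-1.0, 0.7, -0.8]
width: 0.0504
gripper_force: 62.7
[ 0.45960288 -0.34831248  0.20156672]
coaster_a 0.9 [323. 109.  91.  87.] [ 0.4585 -0.2559  0.0152] [0.079 0.079 0.008]
coaster_a 0.74 [320. 205.  87.  74.] [ 0.4568 -0.3467  0.0153] [0.079 0.07  0.008]
coaster_back 0.97 [427. 164.  64.  68.] [ 0.5536 -0.3058  0.0153] [0.061 0.061 0.009]
espresso_cup 0.96 [322. 323. 153. 163.] [ 0.4589 -0.4493  0.1373] [0.16  0.253 0.277]
```

View pics/w2.png

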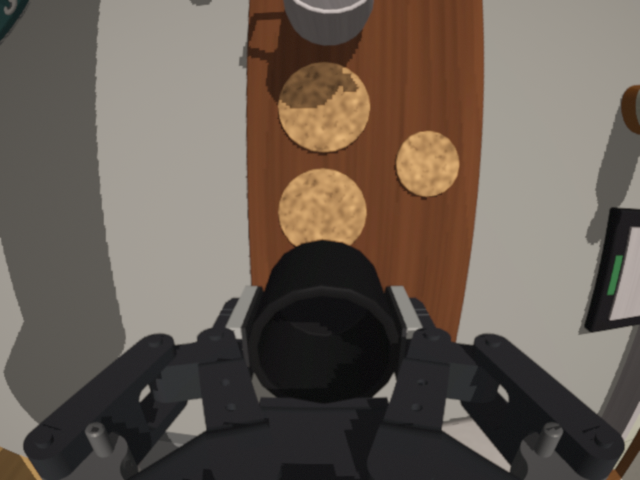

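The wrist view shows the coasters at (323,109), (323,210) and (427,164), with the cup held straight. Lowering it.

```bash
python3 -m creep '[{"travel":[-1.5,-1,-50],"dr":[0,0,0],"hand":-1},{"travel":[-1.5,-1,-100],"dr":[0,0,0],"hand":-1},{"travel":[-1.5,-1,-140],"dr":[0,0,0],"hand":-1},{"travel":[-1.5,-1,-158],"dr":[0,0,0],"hand":-1},{"travel":[-1.5,-1,-164],"dr":[0,0,0],"hand":-1},{"travel":[-1.5,-1,-167],"dr":[0,0,0],"hand":-1},{"travel":[-1.5,-1,-168.5],"dr":[0,0,0],"hand":-1},{"travel":[-1.5,-1,-169.5],"dr":[0,0,0],"hand":-1},{"travel":[-1.5,-1,-169.5],"dr":[0,0,0],"hand":-1},{"travel":[-1.5,-1,-169.5],"dr":[0,0,0],"hand":-1}]'
```

```text
clock: 8.65
ee_pos: [0.4583, -0.3503, 0.032]
tool_rot: [2.221, 2.221, -0.0]
ft_force: [-0.3, 0.4, 1.0]
width: 0.0507
gripper_force: 62.7
```

```bash
python3 -m creep '[{"travel":[0,0,-0.5],"dr":[0,0,0],"hand":-1},{"travel":[0,0,-0.5],"dr":[0,0,0],"hand":-1},{"travel":[0,0,-0.5],"dr":[0,0,0],"hand":0.5},{"travel":[0,0,-0.5],"dr":[0,0,0],"hand":1},{"travel":[0,0,-0.5],"dr":[0,0,0],"hand":1},{"travel":[0,0,-0.5],"dr":[0,0,0],"hand":1},{"travel":[0,0,-0.5],"dr":[0,0,0],"hand":1},{"travel":[0,0,40],"dr":[0,0,0],"hand":1},{"travel":[0,0,100],"dr":[0,0,0],"hand":1},{"travel":[0,0,168],"dr":[0,0,0],"hand":1},{"travel":[0,0,168],"dr":[0,0,0],"hand":1},{"travel":[0,0,168],"dr":[0,0,0],"hand":1}]'
python3 - <<'E'
from h import *
p,d,W=cloud("wrist"); cv2.imwrite("pics/w3.png",p[:,:,::-1])
for n in("coaster_a","espresso_cup"):
  for cf,e,m in region("wrist",n):
    P=W[m];P=P[np.isfinite(P[:,0])]; z=.0165 if n[0]=="c" else .072
    P=P[np.abs(P[:,2]-z)<.006]
    if len(P)>9: print(n,round(cf,2),e,((P.min(0)+P.max(0))/2).round(4),np.ptp(P,0).round(3),P[:,2].mean().round(4), circ(P).round(4))
E
```

```text
clock: 10.15
ee_pos: [0.4582, -0.3502, 0.1997]
tool_rot: [2.221, 2.221, -0.0]
ft_force: [-0.9, -0.1, -1.1]
width: 0.0853
gripper_force: 0.0
coaster_a 0.94 [325. 106.  91.  86.] [ 0.4581 -0.2557  0.0166] [0.079 0.076 0.006] 0.0168 [ 0.4586 -0.2561  0.0274]
coaster_a 0.73 [323. 202.  87.  73.] [ 0.4569 -0.3441  0.0164] [0.08  0.066 0.011] 0.0166 [ 0.4573 -0.3533  0.0351]
espresso_cup 0.98 [325. 222.  63.  70.] [ 0.457  -0.35    0.0698] [0.05  0.051 0.008] 0.071 [ 0.4574 -0.3501  0.0235]
```

View pics/w3.png

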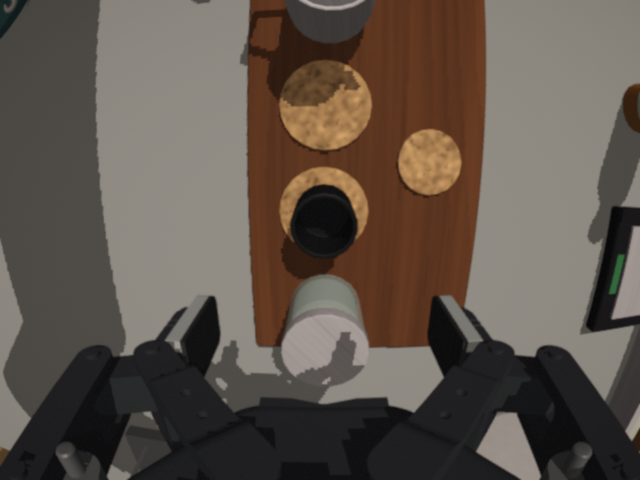

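Wrist view: the espresso cup at (325,222) is centred on coaster_a to within 1–2 mm, and the jar at (325,330) is untouched. Next, the tall cup.

```bash
python3 -m creep '[{"travel":[1,60,0],"dr":[0,0,0],"hand":1},{"travel":[2,120,0],"dr":[0,0,0],"hand":1},{"travel":[3,180,0],"dr":[0,0,0],"hand":1},{"travel":[4,240,0],"dr":[0,0,0],"hand":1},{"travel":[5,300,0],"dr":[0,0,0],"hand":1},{"travel":[6,360,0],"dr":[0,0,0],"hand":1},{"travel":[7,420,0],"dr":[0,0,0],"hand":1},{"travel":[8,480,0],"dr":[0,0,0],"hand":1},{"travel":[8.5,530,0],"dr":[0,0,0],"hand":1},{"travel":[8.5,566,0],"dr":[0,0,0],"hand":1},{"travel":[8.5,566,0],"dr":[0,0,0],"hand":1},{"travel":[8.5,566,0],"dr":[0,0,0],"hand":1},{"travel":[8.5,566,0],"dr":[0,0,0],"hand":1}]'
python3 - <<'E'
from h import *
p,d,W=cloud("wrist"); print(bot.sense()["ee_pos"])
for n in("tall_cup",):
  for cf,e,m in region("wrist",n):
    P=W[m];P=P[np.isfinite(P[:,0])]; P=P[np.abs(P[:,2]-.112)<.005]
    if len(P)>9: print(n,round(cf,2),e,((P.min(0)+P.max(0))/2).round(4),np.ptp(P,0).round(3),P[:,2].mean().round(4), circ(P).round(4))
E
```

```text
clock: 11.92
ee_pos: [0.4666, 0.2149, 0.1995]
tool_rot: [-2.223, -2.22, 0.001]
ft_force: [-0.3, -0.5, -0.8]
width: 0.0856
gripper_force: 0.0
[0.46670829 0.21488617 0.19964216]
tall_cup 0.59 [325. 232.  96. 112.] [0.4654 0.2153 0.1103] [0.063 0.064 0.006] 0.1112 [0.4655 0.2157 0.0292]
```

```bash
python3 -m creep '[{"travel":[0,0,-40],"dr":[0,0,0],"hand":1},{"travel":[0,0,-80],"dr":[0,0,0],"hand":1},{"travel":[0,0,-115],"dr":[0,0,0],"hand":1},{"travel":[0,0,-132],"dr":[0,0,0],"hand":1},{"travel":[0,0,-140],"dr":[0,0,0],"hand":1},{"travel":[0,0,-140],"dr":[0,0,0],"hand":1},{"travel":[0,0,-140],"dr":[0,0,0],"hand":0.5},{"travel":[0,0,-140],"dr":[0,0,0],"hand":-1},{"travel":[0,0,-140],"dr":[0,0,0],"hand":-1},{"travel":[0,0,-140],"dr":[0,0,0],"hand":-1},{"travel":[0,0,-140],"dr":[0,0,0],"hand":-1},{"travel":[0,0,-140],"dr":[0,0,0],"hand":-1}]'
```

```text
clock: 13.52
ee_pos: [0.4671, 0.2159, 0.0609]
tool_rot: [2.221, 2.221, 0.002]
ft_force: [-2.6, -1.5, 8.3]
width: 0.0628
gripper_force: 64.5
```

```bash
python3 -m creep '[{"travel":[0,0,10],"dr":[0,0,0],"hand":-1},{"travel":[0,0,45],"dr":[0,0,0],"hand":-1},{"travel":[0,0,90],"dr":[0,0,0],"hand":-1},{"travel":[0,-10,130],"dr":[0,0,0],"hand":-1},{"travel":[-1,-50,145],"dr":[0,0,0],"hand":-1},{"travel":[-1,-100,145],"dr":[0,0,0],"hand":-1},{"travel":[-2,-150,145],"dr":[0,0,0],"hand":-1},{"travel":[-3,-200,145],"dr":[0,0,0],"hand":-1},{"travel":[-4,-250,145],"dr":[0,0,0],"hand":-1},{"travel":[-5,-300,145],"dr":[0,0,0],"hand":-1},{"travel":[-6,-350,145],"dr":[0,0,0],"hand":-1},{"travel":[-7.5,-400,145],"dr":[0,0,0],"hand":-1},{"travel":[-7.5,-440,145],"dr":[0,0,0],"hand":-1},{"travel":[-7.5,-471.3,145],"dr":[0,0,0],"hand":-1},{"travel":[-7.5,-471.3,145],"dr":[0,0,0],"hand":-1},{"travel":[-7.5,-471.3,110],"dr":[0,0,0],"hand":-1},{"travel":[-7.5,-471.3,70],"dr":[0,0,0],"hand":-1},{"travel":[-7.5,-471.3,30],"dr":[0,0,0],"hand":-1},{"travel":[-7.5,-471.3,15],"dr":[0,0,0],"hand":-1},{"travel":[-7.5,-471.3,15],"dr":[0,0,0],"hand":-1}]'
```

```text
clock: 16.02
ee_pos: [0.4587, -0.2544, 0.0745]
tool_rot: [-2.22, -2.221, 0.0]
ft_force: [0.7, 0.4, -2.7]
width: 0.0622
gripper_force: 66.6
```

```bash
python3 -m creep '[{"travel":[0,0,-8],"dr":[0,0,0],"hand":-1},{"travel":[0,0,-14],"dr":[0,0,0],"hand":-1},{"travel":[0,0,-17],"dr":[0,0,0],"hand":-1},{"travel":[0,0,-18.5],"dr":[0,0,0],"hand":-1},{"travel":[0,0,-19],"dr":[0,0,0],"hand":-1},{"travel":[0,0,-19],"dr":[0,0,0],"hand":-1},{"travel":[0,0,-19],"dr":[0,0,0],"hand":-1}]'
```

```text
clock: 16.9
ee_pos: [0.4592, -0.2556, 0.056]
tool_rot: [2.221, 2.221, -0.0]
ft_force: [-2.2, -0.7, 1.5]
width: 0.0622
gripper_force: 66.8
```

```bash
python3 -m creep '[{"travel":[0,0,-0.3],"dr":[0,0,0],"hand":-1},{"travel":[0,0,-0.3],"dr":[0,0,0],"hand":0.6},{"travel":[0,0,-0.3],"dr":[0,0,0],"hand":1},{"travel":[0,0,-0.3],"dr":[0,0,0],"hand":1},{"travel":[0,0,-0.3],"dr":[0,0,0],"hand":1},{"travel":[0,0,-0.3],"dr":[0,0,0],"hand":1},{"travel":[0,0,40],"dr":[0,0,0],"hand":1},{"travel":[0,0,100],"dr":[0,0,0],"hand":1},{"travel":[0,0,160],"dr":[0,0,0],"hand":1},{"travel":[0,0,180],"dr":[0,0,0],"hand":1},{"travel":[0,0,180],"dr":[0,0,0],"hand":1},{"travel":[0,0,180],"dr":[0,0,0],"hand":1}]'
python3 - <<'E'
from h import *
p,d,W=cloud("wrist"); print(bot.sense()["ee_pos"])
cv2.imwrite("pics/w4.png",p[:,:,::-1])
for n,z in(("tall_cup",.107),("coaster_a",.0165),("coaster_back",.0165),("espresso_cup",.072)):
  for cf,e,m in region("wrist",n):
    P=W[m];P=P[np.isfinite(P[:,0])]; P=P[np.abs(P[:,2]-z)<.005]
    if len(P)>9: print(n,round(cf,2),e,P.min(0).round(4),P.max(0).round(4),((P.min(0)+P.max(0))/2).round(4),circ(P).round(4))
E
```

```text
clock: 18.4
ee_pos: [0.4588, -0.2552, 0.2347]
tool_rot: [-2.221, -2.22, 0.0]
ft_force: [0.1, 0.7, 0.3]
width: 0.0853
gripper_force: 0.0
[ 0.4587433 -0.2551702  0.2345404]
tall_cup 0.81 [325. 222.  81.  96.] [ 0.4269 -0.288   0.102 ] [ 0.4886 -0.2247  0.1088] [ 0.4578 -0.2563  0.1054] [ 0.458  -0.256   0.0292]
coaster_a 0.83 [322. 285.  73.  48.] [ 0.4176 -0.3729  0.0116] [ 0.4966 -0.318   0.0187] [ 0.4571 -0.3454  0.0152] [ 0.4573 -0.3551  0.0343]
coaster_a 0.65 [326. 187.  80.  44.] [ 0.4196 -0.2613  0.0116] [ 0.5003 -0.2164  0.0192] [ 0.46   -0.2389  0.0154] [ 0.4587 -0.2582  0.0373]
coaster_back 0.85 [415. 250.  58.  51.] [ 0.5232 -0.3354  0.0116] [ 0.5833 -0.2751  0.0194] [ 0.5533 -0.3052  0.0155] [ 0.5524 -0.3039  0.0211]
espresso_cup 0.57 [323. 307.  55.  68.] [ 0.4324 -0.3763  0.067 ] [ 0.4827 -0.3244  0.0734] [ 0.4575 -0.3503  0.0702] [ 0.4576 -0.3498  0.0237]
```

View pics/w4.png

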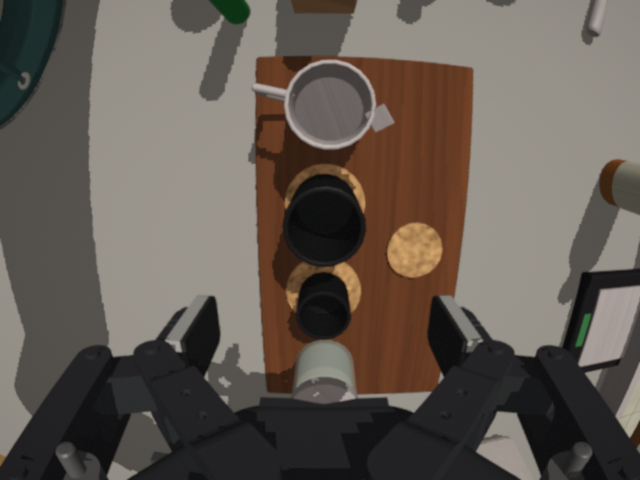

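Wrist view: the tall cup at (325,222) is centred on coaster_b, with the espresso cup at (323,307) and the pitcher at (330,100) undisturbed. Next, the dosing ring.

```bash
python3 -m creep '[{"travel":[40,50,0],"dr":[0,0,0],"hand":1},{"travel":[75,105,0],"dr":[0,0,0],"hand":1},{"travel":[110,155,0],"dr":[0,0,0],"hand":1},{"travel":[145,205,0],"dr":[0,0,0],"hand":1},{"travel":[175,250,-30],"dr":[0,0,0],"hand":1},{"travel":[195,275,-65],"dr":[0,0,0],"hand":1},{"travel":[195,275,-65],"dr":[0,0,0],"hand":1},{"travel":[195,275,-65],"dr":[0,0,0],"hand":1},{"travel":[195,275,-65],"dr":[0,0,0],"hand":1}]'
python3 - <<'E'
from h import *
p,d,W=cloud("wrist"); print(bot.sense()["ee_pos"])
for n,z in(("dosing_ring",.024),):
  for cf,e,m in region("wrist",n):
    P=W[m];P=P[np.isfinite(P[:,0])]; P=P[np.abs(P[:,2]-z)<.005]
    if len(P)>9: print(n,round(cf,2),e,((P.min(0)+P.max(0))/2).round(4),np.ptp(P,0).round(4),circ(P).round(4))
E
```

```text
clock: 19.77
ee_pos: [0.6542, 0.0186, 0.172]
tool_rot: [2.222, 2.219, 0.002]
ft_force: [0.1, -0.2, 0.9]
width: 0.0854
gripper_force: 0.0
[0.65424737 0.01862141 0.17196381]
dosing_ring 0.87 [324. 215.  86.  81.] [0.6532 0.0195 0.0226] [0.0668 0.0666 0.0072] [0.6533 0.0195 0.0295]
```

```bash
python3 -m creep '[{"travel":[0,0,-50],"dr":[0,0,0],"hand":1},{"travel":[0,0,-100],"dr":[0,0,0],"hand":1},{"travel":[0,0,-140],"dr":[0,0,0],"hand":1},{"travel":[0,0,-158],"dr":[0,0,0],"hand":1},{"travel":[0,0,-164],"dr":[0,0,0],"hand":1},{"travel":[0,0,-168],"dr":[0,0,0],"hand":1},{"travel":[0,0,-170],"dr":[0,0,0],"hand":1},{"travel":[0,0,-170],"dr":[0,0,0],"hand":1},{"travel":[0,0,-170],"dr":[0,0,0],"hand":1}]'
```

```text
clock: 21.0
ee_pos: [0.6544, 0.0195, 0.0012]
tool_rot: [2.221, 2.221, 0.001]
ft_force: [0.5, -0.4, 0.6]
width: 0.0856
gripper_force: 0.0
```

```bash
python3 -m creep '[{"travel":[0,0,0],"dr":[0,0,0],"hand":0.7},{"travel":[0,0,0],"dr":[0,0,0],"hand":0.5},{"travel":[0,0,0],"dr":[0,0,0],"hand":0.3},{"travel":[0,0,0],"dr":[0,0,0],"hand":0.3},{"travel":[0,0,0],"dr":[0,0,0],"hand":0.3},{"travel":[0,0,0],"dr":[0,0,0],"hand":0.3}]'
```

```text
clock: 21.75
ee_pos: [0.6543, 0.0195, 0.0019]
tool_rot: [2.221, 2.221, 0.001]
ft_force: [-5.0, 0.2, 13.0]
width: 0.0662
gripper_force: 64.0
```

```bash
python3 -m creep '[{"travel":[0,0,10],"dr":[0,0,0],"hand":-1},{"travel":[0,0,50],"dr":[0,0,0],"hand":-1},{"travel":[0,0,100],"dr":[0,0,0],"hand":-1},{"travel":[0,0,150],"dr":[0,0,0],"hand":-1},{"travel":[-20,-28,175],"dr":[0,0,0],"hand":-1},{"travel":[-50,-70,175],"dr":[0,0,0],"hand":-1},{"travel":[-80,-113,175],"dr":[0,0,0],"hand":-1},{"travel":[-110,-155,175],"dr":[0,0,0],"hand":-1},{"travel":[-140,-197,175],"dr":[0,0,0],"hand":-1},{"travel":[-170,-240,175],"dr":[0,0,0],"hand":-1},{"travel":[-188,-265,175],"dr":[0,0,0],"hand":-1},{"travel":[-195,-275.2,165],"dr":[0,0,0],"hand":-1},{"travel":[-195,-275.2,145],"dr":[0,0,0],"hand":-1},{"travel":[-195,-275.2,125],"dr":[0,0,0],"hand":-1},{"travel":[-195,-275.2,125],"dr":[0,0,0],"hand":-1},{"travel":[-195,-275.2,125],"dr":[0,0,0],"hand":-1}]'
python3 - <<'E'
from h import *
p,d,W=cloud("wrist"); print(bot.sense()["ee_pos"])
cv2.imwrite("pics/w5.png",p[:,:,::-1])
E
```

```text
clock: 23.75
ee_pos: [0.4596, -0.2555, 0.1263]
tool_rot: [2.221, 2.222, 0.0]
ft_force: [0.0, -0.3, -1.0]
width: 0.066
gripper_force: 67.0
[ 0.45965136 -0.25564888  0.12646758]
```

View pics/w5.png

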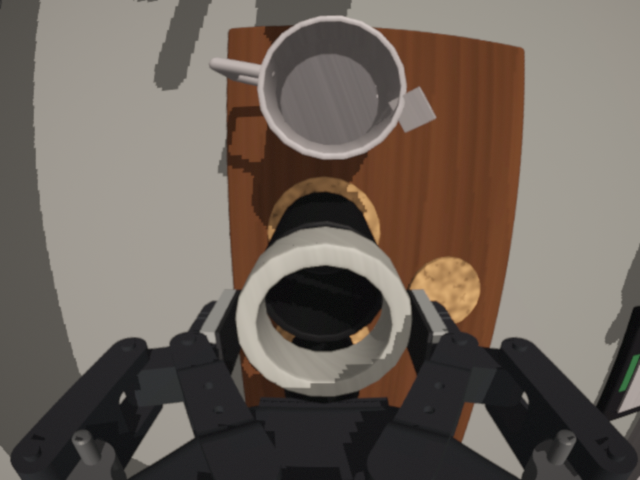

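The ring is held level at (325,310), above the tall cup. Lowering.

```bash
python3 -m creep '[{"travel":[0,0,-8],"dr":[0,0,0],"hand":-1},{"travel":[0,0,-13],"dr":[0,0,0],"hand":-1},{"travel":[0,0,-15],"dr":[0,0,0],"hand":-1},{"travel":[0,0,-16.5],"dr":[0,0,0],"hand":-1},{"travel":[0,0,-17],"dr":[0,0,0],"hand":-1},{"travel":[0,0,-17],"dr":[0,0,0],"hand":-1},{"travel":[0,0,-17],"dr":[0,0,0],"hand":-1}]'
```

```text
clock: 24.68
ee_pos: [0.4592, -0.2557, 0.109]
tool_rot: [2.221, 2.221, 0.0]
ft_force: [-1.8, 0.6, 3.9]
width: 0.0659
gripper_force: 67.4
```

Contact is felt (Fz from −1 to +3.9 N). Releasing, lifting and looking.

```bash
python3 -m creep '[{"travel":[0,0,0],"dr":[0,0,0],"hand":0.7},{"travel":[0,0,0],"dr":[0,0,0],"hand":0.8},{"travel":[0,0,0],"dr":[0,0,0],"hand":1},{"travel":[0,0,0],"dr":[0,0,0],"hand":1},{"travel":[0,0,0],"dr":[0,0,0],"hand":1},{"travel":[0,0,20],"dr":[0,0,0],"hand":1},{"travel":[0,0,70],"dr":[0,0,0],"hand":1},{"travel":[0,0,120],"dr":[0,0,0],"hand":1},{"travel":[0,0,140],"dr":[0,0,0],"hand":1},{"travel":[0,0,140],"dr":[0,0,0],"hand":1},{"travel":[0,0,140],"dr":[0,0,0],"hand":1}]'
python3 - <<'E'
from h import *
p,d,W=cloud("wrist"); print(bot.sense()["ee_pos"])
cv2.imwrite("pics/w6.png",p[:,:,::-1])
for n,z in(("dosing_ring",.131),("coaster_back",.0165),("espresso_cup",.072)):
  for cf,e,m in region("wrist",n):
    P=W[m];P=P[np.isfinite(P[:,0])]; P=P[np.abs(P[:,2]-z)<.004]
    if len(P)>9: print(n,round(cf,2),e,((P.min(0)+P.max(0))/2).round(4),np.ptp(P,0).round(4),circ(P).round(4), P[:,2].mean())
    if n[0]=="d":
        A=np.c_[P[:,:2],np.ones(len(P))]; print("tilt",np.linalg.lstsq(A,P[:,2],rcond=None)[0][:2])
E
```

```text
clock: 26.05
ee_pos: [0.4589, -0.2555, 0.2478]
tool_rot: [-2.221, -2.22, 0.0]
ft_force: [-1.0, 0.5, -0.5]
width: 0.0854
gripper_force: 0.0
[ 0.45878995 -0.25541945  0.24765249]
dosing_ring 0.86 [325. 228.  93.  95.] [ 0.4587 -0.2563  0.1301] [0.067  0.0668 0.0062] [ 0.4585 -0.2558  0.0294] 0.13040012764958564
tilt [0.00051567 0.0031695 ]
coaster_back 0.92 [411. 246.  56.  57.] [ 0.5531 -0.3053  0.0159] [0.0598 0.0611 0.0068] [ 0.5525 -0.3042  0.0211] 0.016605444761171814
espresso_cup 0.76 [322. 304.  55.  62.] [ 0.4571 -0.3504  0.0706] [0.051  0.0509 0.0051] [ 0.4575 -0.35    0.0237] 0.07102956250092006
```

View pics/w6.png

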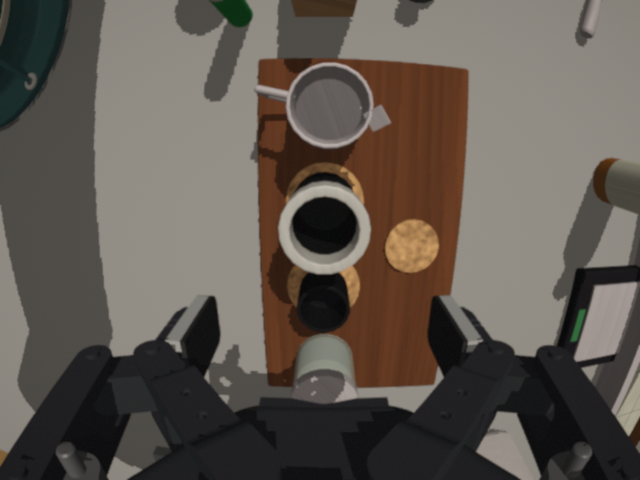

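Ring at (325,228): flat on the tall cup (tilt under 0.3°) and centred within about 0.5 mm. Next, the vial.

```bash
python3 -m creep '[{"travel":[0,55,0],"dr":[0,0,0],"hand":1},{"travel":[0,110,0],"dr":[0,0,0],"hand":1},{"travel":[0,165,0],"dr":[0,0,0],"hand":1},{"travel":[0,205,0],"dr":[0,0,0],"hand":0.3},{"travel":[0,225,-10],"dr":[0,0,0],"hand":0.3},{"travel":[0,225,-20],"dr":[0,0,0],"hand":0.3},{"travel":[0,225,-20],"dr":[0,0,0],"hand":0.3},{"travel":[0,225,-20],"dr":[0,0,0],"hand":0.3}]'
python3 - <<'E'
from h import *
p,d,W=cloud("wrist"); print(bot.sense()["ee_pos"])
cv2.imwrite("pics/w7.png",p[:,:,::-1])
for n,z in(("vial",.120),("vial_block",.075)):
  for cf,e,m in region("wrist",n):
    P=W[m];P=P[np.isfinite(P[:,0])]; print(n,cf,e,np.percentile(P[:,2],98)); P=P[np.abs(P[:,2]-z)<.004]
    if len(P)>9: print(((P.min(0)+P.max(0))/2).round(4),np.ptp(P,0).round(4),P.mean(0))
E
```

```text
clock: 27.25
ee_pos: [0.4593, -0.0315, 0.2288]
tool_rot: [-2.223, -2.22, 0.0]
ft_force: [0.1, -0.5, 0.6]
width: 0.0555
gripper_force: 0.0
[ 0.45932136 -0.03143858  0.22894985]
vial 0.72 [322. 227.  39.  52.] 0.12088962669237467
[ 0.4576 -0.0323  0.1189] [0.0262 0.0275 0.0057] [ 0.45780642 -0.03154421  0.11958064]
vial 0.65 [222. 245.  61.  65.] 0.11070993765450463
vial_block 0.79 [323. 191.  79. 121.] 0.07613940211850985
[ 0.458  -0.0102  0.0743] [0.0607 0.0992 0.0061] [ 0.45806418 -0.00464937  0.07467852]
```

View pics/w7.png

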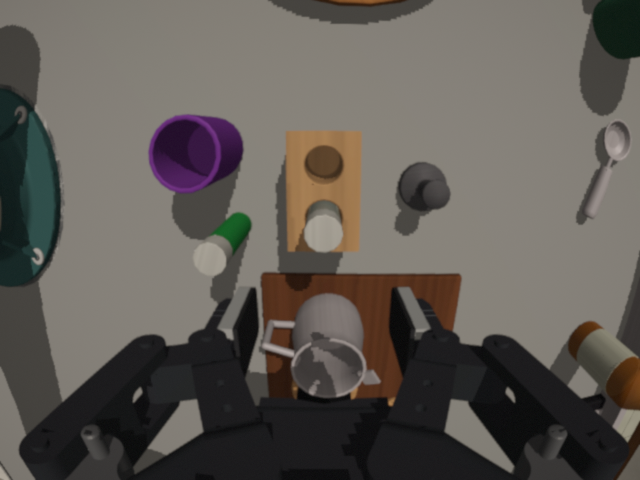

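The vial in the block is at (322,227) with the aluminium cap. The green look-alike is at (222,245), clear of the fingers. Descending.

```bash
python3 -m creep '[{"travel":[-0.5,-1,-50],"dr":[0,0,0],"hand":0.3},{"travel":[-0.5,-1,-90],"dr":[0,0,0],"hand":0.3},{"travel":[-0.5,-1,-125],"dr":[0,0,0],"hand":0.3},{"travel":[-0.5,-1,-138],"dr":[0,0,0],"hand":0.3},{"travel":[-0.5,-1,-145],"dr":[0,0,0],"hand":0.3},{"travel":[-0.5,-1,-145],"dr":[0,0,0],"hand":0.3},{"travel":[-0.5,-1,-145],"dr":[0,0,0],"hand":0},{"travel":[-0.5,-1,-145],"dr":[0,0,0],"hand":-0.2},{"travel":[-0.5,-1,-145],"dr":[0,0,0],"hand":-1},{"travel":[-0.5,-1,-145],"dr":[0,0,0],"hand":-1},{"travel":[-0.5,-1,-145],"dr":[0,0,0],"hand":-1},{"travel":[-0.5,-1,-145],"dr":[0,0,0],"hand":-1}]'
```

```text
clock: 28.9
ee_pos: [0.459, -0.0318, 0.0845]
tool_rot: [2.221, 2.221, 0.001]
ft_force: [-2.2, 0.4, 8.8]
width: 0.0266
gripper_force: 58.5
```

```bash
python3 -m creep '[{"travel":[0,0,5],"dr":[0,0,0],"hand":-1},{"travel":[0,0,20],"dr":[0,0,0],"hand":-1},{"travel":[0,0,40],"dr":[0,0,0],"hand":-1},{"travel":[0,0,65],"dr":[0,0,0],"hand":-1},{"travel":[0,0,95],"dr":[0,0,0],"hand":-1},{"travel":[0,0,125],"dr":[0,0,0],"hand":-1},{"travel":[15,-20,140],"dr":[0,0,0],"hand":-1},{"travel":[40,-60,140],"dr":[0,0,0],"hand":-1},{"travel":[65,-105,140],"dr":[0,0,0],"hand":-1},{"travel":[95.5,-145,140],"dr":[0,0,0],"hand":-1},{"travel":[95.5,-190,140],"dr":[0,0,0],"hand":-1},{"travel":[95.5,-235,140],"dr":[0,0,0],"hand":-1},{"travel":[95.5,-262,130],"dr":[0,0,0],"hand":-1},{"travel":[95.5,-273.6,110],"dr":[0,0,0],"hand":-1},{"travel":[95.5,-273.6,75],"dr":[0,0,0],"hand":-1},{"travel":[95.5,-273.6,40],"dr":[0,0,0],"hand":-1},{"travel":[95.5,-273.6,30],"dr":[0,0,0],"hand":-1},{"travel":[95.5,-273.6,30],"dr":[0,0,0],"hand":-1},{"travel":[95.5,-273.6,30],"dr":[0,0,0],"hand":-1}]'
python3 - <<'E'
from h import *
p,d,W=cloud("wrist"); print(bot.sense()["ee_pos"]); cv2.imwrite("pics/w8.png",p[:,:,::-1])
E
```

```text
clock: 31.28
ee_pos: [0.5548, -0.3056, 0.1152]
tool_rot: [2.22, 2.22, 0.001]
ft_force: [-0.1, -1.0, -0.3]
width: 0.0264
gripper_force: 59.2
[ 0.55474975 -0.30560962  0.11513541]
```

View pics/w8.png

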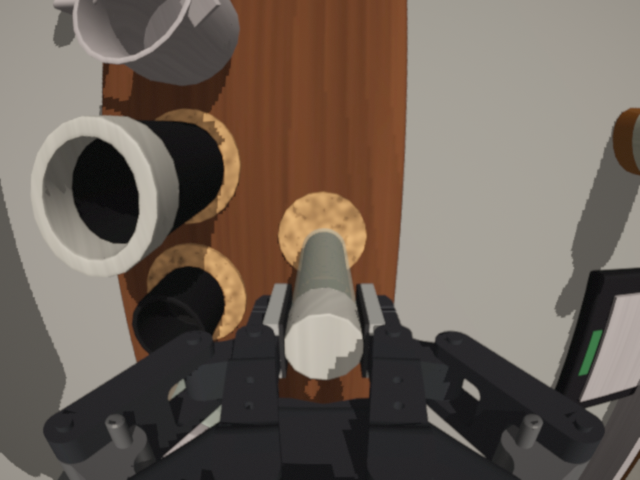

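The vial is held upright at (323,300), over coaster_back at (322,233). Lowering.

```bash
python3 -m creep '[{"travel":[0,0,-8],"dr":[0,0,0],"hand":-1},{"travel":[0,0,-14],"dr":[0,0,0],"hand":-1},{"travel":[0,0,-17],"dr":[0,0,0],"hand":-1},{"travel":[0,0,-19],"dr":[0,0,0],"hand":-1},{"travel":[0,0,-20],"dr":[0,0,0],"hand":-1},{"travel":[0,0,-21],"dr":[0,0,0],"hand":-1},{"travel":[0,0,-21],"dr":[0,0,0],"hand":-1},{"travel":[0,0,-21],"dr":[0,0,0],"hand":-1}]'
```

```text
clock: 32.33
ee_pos: [0.5542, -0.3053, 0.0928]
tool_rot: [2.221, 2.221, -0.0]
ft_force: [-0.6, 0.1, -0.7]
width: 0.0272
gripper_force: 59.2
```

```bash
python3 -m creep '[{"travel":[0,0,-0.6],"dr":[0,0,0],"hand":-1},{"travel":[0,0,-1.2],"dr":[0,0,0],"hand":-1},{"travel":[0,0,-1.4],"dr":[0,0,0],"hand":-1},{"travel":[0,0,-1.4],"dr":[0,0,0],"hand":-1}]'
```

```text
clock: 32.83
ee_pos: [0.5542, -0.3053, 0.0915]
tool_rot: [2.221, 2.221, 0.0]
ft_force: [-0.3, 0.9, 2.5]
width: 0.0267
gripper_force: 59.6
```

Contact. Releasing gently, rising and checking.

```bash
python3 -m creep '[{"travel":[0,0,0],"dr":[0,0,0],"hand":-0.3},{"travel":[0,0,0],"dr":[0,0,0],"hand":0},{"travel":[0,0,0],"dr":[0,0,0],"hand":0.3},{"travel":[0,0,0],"dr":[0,0,0],"hand":0.3},{"travel":[0,0,0],"dr":[0,0,0],"hand":0.3},{"travel":[0,0,20],"dr":[0,0,0],"hand":0.3},{"travel":[0,0,70],"dr":[0,0,0],"hand":0.3},{"travel":[0,0,120],"dr":[0,0,0],"hand":0.3},{"travel":[0,0,160],"dr":[0,0,0],"hand":0.3},{"travel":[0,0,160],"dr":[0,0,0],"hand":0.3},{"travel":[0,0,160],"dr":[0,0,0],"hand":0.3}]'
python3 - <<'E'
from h import *
p,d,W=cloud("wrist"); print(bot.sense()["ee_pos"]); cv2.imwrite("pics/w9.png",p[:,:,::-1])
for n,z in(("vial",.127),("coaster_back",.0165),("dosing_ring",.131),("espresso_cup",.072),("tall_cup",.05)):
  for cf,e,m in region("wrist",n):
    P=W[m];P=P[np.isfinite(P[:,0])]; P=P[np.abs(P[:,2]-z)<.004]
    if len(P)>9: print(n,round(cf,2),e,P.min(0).round(3),P.max(0).round(3),((P.min(0)+P.max(0))/2).round(4))
E
```

```text
clock: 34.2
ee_pos: [0.554, -0.3052, 0.2506]
tool_rot: [-2.221, -2.221, 0.0]
ft_force: [0.2, 0.8, -0.1]
width: 0.0554
gripper_force: 0.0
[ 0.5538337  -0.30505039  0.25022491]
vial 0.91 [324. 218.  36.  55.] [ 0.54  -0.319  0.123] [ 0.567 -0.292  0.128] [ 0.5534 -0.3055  0.1258]
coaster_back 0.61 [323. 196.  59.  52.] [ 0.524 -0.326  0.013] [ 0.583 -0.275  0.02 ] [ 0.5531 -0.3009  0.0163]
dosing_ring 0.56 [201. 163.  90.  91.] [ 0.425 -0.29   0.127] [ 0.493 -0.224  0.133] [ 0.4588 -0.2569  0.1301]
espresso_cup 0.81 [228. 253.  64.  62.] [ 0.433 -0.376  0.068] [ 0.483 -0.325  0.073] [ 0.4578 -0.3508  0.0708]
tall_cup 0.65 [218. 157.  87.  74.] [ 0.43  -0.284  0.046] [ 0.49  -0.226  0.054] [ 0.4602 -0.255   0.05  ]
```

View pics/w9.png

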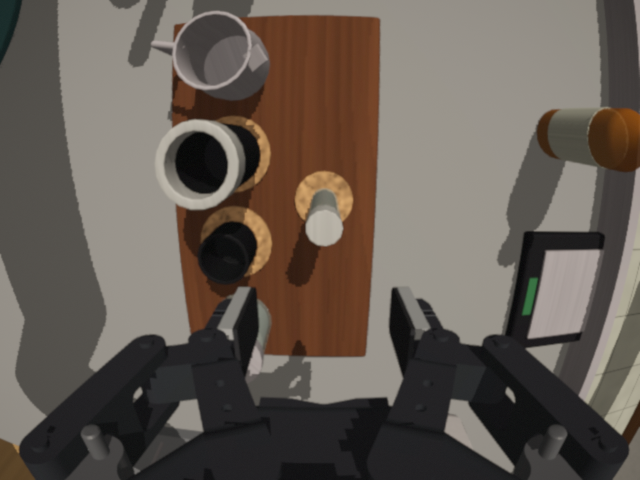

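Final view: the vial at (324,218) is upright and centred on coaster_back. The ring on the tall cup (201,163) and the espresso cup (228,253) are in place, and the pitcher and jar are standing undisturbed. Handing in.

```bash
python3 -c "
from cell import bot
print(bot.finish_job())"
```

```text
the job is handed in; nothing more can be done
None
```

I handed the job in at about 34 s: both cups and the vial stand upright and centred on their coasters to within about 2 mm by camera, the dosing ring lies flat and centred on the tall cup, and the sugar jar and milk pitcher were not touched.

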